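# Load a film cartridge and hold the shuttle dial at fast wind

## Robot

A 6-joint arm with a two-finger parallel gripper is mounted at the origin on the work surface. World frame = base frame: x ahead of the robot, y to its left, z up, the work surface at z = 0. Lengths are in m, angles in degrees, forces in N, time in s.
With the tool pointing down it reaches from about 0.25 to 0.725 m from the base axis. Payload 9.7 kg.
Tool frame: the origin (TCP) lies at the very end of the fingers, on their centre line; the grasp point (between the pads) lies 19 mm behind it; z points along the fingers, y is the direction in which the jaws open and shut (so a half turn about z gives the same grasp; the last joint's range is limited). The gripper opens to 85 mm and grips with 20 to 120 N. Pads are 22 mm wide; open, the fingers measure 114 mm over their backs; the gripper's body (76 mm by 85 mm) begins 54 mm behind the grasp point. The pads swing forward as they close: fully open they stand 13 mm farther back than shut.
Start: joints at [-72.078, 4.979, 10.078, 95.1, 0, 90], TCP at [0.169, -0.523, 0.231] pointing down, gripper open.
Joint ranges: [-179.16, 179.16], [-48.56, 103.87], [-65.8, 70.77], [-126.05, 130.52], [-82.76, 87.17], [-180, 180]. Speed limits (degrees/s): [127.2, 127.2, 147.25, 180, 180, 180].

## Interface

Orientations are given as a 3x3 rotation matrix whose columns are the frame's x, y, z axes.
In Python, from cell import bot, grab_frame, get_calibration, finish_job, finder gives the robot as it stands. Calls block until the motion is done:
- bot.move_ptp(position, orientation): joint-space move of the TCP to a pose.
- bot.move_linear(position, velocity=0.15, attitude=None): straight line of the TCP; attitude=None keeps the orientation; velocity is the mean speed in m/s.
- bot.set_joints(angles): joint-space move.
- bot.move_gripper(opening, squeeze=None): finger opening in m; squeeze is the grip in N (None keeps the last); returns when the fingers have stopped.
- bot.sleep(seconds).
- bot.solve_ik(position, orientation): joint angles nearest the present ones, or None.
- grab_frame(name): name is "side" or "top"; returns the picture (420x560x3 uint8, red, green, blue); there is no depth.
- get_calibration(name): a dict with "K" (3x3 intrinsics, pixels), "position" and "orientation" of the camera in the world. Camera axes: x right, y down, z forward; pixel columns grow to the right and rows downward; lengths in m; the calibration is good to about 2 mm. A picture is of the moment at which its call begins. get_calibration takes no time and is no camera call.
A pose or a line that the arm cannot do raises bot.PlanningError and nothing moves.
- finish_job(): hands the job in, once; it reports no verdict.
Trained networks look in the newest picture that a camera, given by its name, has taken for a name from the list of things; names that differ only in an ending like _2 or _b are one class to them, and where a whole thing is asked for, a point or a joint stands for the part that bears it (a point fixed in the world has none). Each returns a list of dicts, best first, with "conf" (0 to 1); they miss things now and then, are a little off and sometimes report something else, mostly with a low value. They report only what shows in the picture. A call takes as long as a camera call. They do not tell look-alikes from the thing itself.
- finder.spot_in(camera, label): "location" ([column, row] as shares, 0 to 1, of the picture: columns of its width, rows of its height, amid what is visible of it).
- finder.cut_out(camera, label): "pixels" (420x560 bool, what is visible of it) and "location" ([column, row] as shares, 0 to 1, of the picture: columns of its width, rows of its height, amid what is visible of it).
- finder.place_of(camera, label): "location" ([column, row] as shares, 0 to 1, of the picture: columns of its width, rows of its height: a listed point, or the origin of a listed thing).
Readings, each from a call of its own:
- bot.current_time_s(): time.
- bot.current_joint_positions(): joint angles.
- bot.current_qvel(): joint speeds.
- bot.current_joint_efforts(): joint torques, N m.
- bot.current_ee_pos(): TCP position.
- bot.current_tool_rot(): TCP orientation.
- bot.current_force(): force on the tool from outside, world axes, zero at the start.
- bot.current_torque(): the same for the moment, N m.
- bot.current_gripper_width(): finger opening in m.
Only numpy, scipy, OpenCV 4.12 (cv2) and the standard library are available. Lean on these libraries where they do the work, as an engineer would, in place of code of your own. Each camera call takes 0.05 s, during which the arm holds its last target. There are 200 camera calls.

## Task

Load the blue film cartridge on the film reader: take it from the tray and lower it, without dropping it, over the reader's upright spindle until it lies fully down on the platter with its film mouth facing the film inlet, and let go of it. Then turn the reader's shuttle dial clockwise past its first and second detents to the third (fast wind) and keep holding it there against its return spring: finish with the dial still held at the third. Leave the other cartridges and everything else on the desk where they are.

Things in the scene. Friction and masses are not known exactly. Their poses are not given: they have to be found in the camera images.
- blue_cartridge: The film cartridge to load: round blue shell 96 mm across, 24 mm high, 0.12 to 0.23 kg, flat in the tray. Origin: centre of its underside, z up; x points from its axis to the film mouth (within 0.45 rad of the tray's -y at the start). A bore 13 mm across and 22 mm deep opens in the underside at the origin, closed at the top.
- cartridge_fin (a point): Middle of the blue cartridge's carrying fin, on the cartridge's axis, 35 mm above its underside; axes as the cartridge's. The fin is 46 mm long (along x), 12 mm thick (along y) and stands from 24 to 46 mm above the underside. Pinch it across its 12 mm.
- cartridge_mouth (a point): Film mouth of the blue cartridge: the black slot in the end of a nose 30 mm wide, marked by a white dash on top; 58 mm from the axis along the cartridge's x, 12 mm above its underside.
- tray: Black tray fixed on the desk, 350 mm (its x) by 140 mm (its y), floor 4 mm thick, rim 14 mm high; holds three cartridges in a row along its x, 108 mm apart, in any order. Origin: centre of its underside.
- reader: Film reader, fixed, 300 mm deep (x, away from operator) by 400 mm wide (y); dark deck 70 mm above the desk. Origin: centre of underside. Spindle and platter at the left (+y), shuttle dial at the right front (-y) with the take-up reel behind it (deck +35 mm). A scanning head above the middle (y within 35 mm of the centre, x from -10 mm backward) rises to 220 mm above the desk.
- spindle_seat (a point): On the spindle's axis at the platter's top, 76 mm above the desk: the origin of a fully seated cartridge lies here. The platter is a black disc 94 mm across; the spindle a fixed steel post 10 mm across, 20 mm high above the platter, its last 7 mm tapered to 4 mm. Axes as the reader's.
- film_inlet (a point): Where the mouth of the loaded cartridge must be: 58 mm from the spindle's axis towards the reader's -y, at mouth height, 11 mm before two black guide posts (8 by 22 mm, 32 mm high above the deck) that lead the film to the gate. Axes as the reader's.
- shuttle_dial (a joint): Angle of the shuttle dial in rad, clockwise from above: 0 at rest, detents at 0.35, 0.70 and 1.05, end stop at 1.15; at the third from 0.95 up. A spring turns it back to 0 from everywhere (0.11 N m at rest, 0.24 N m at the third); a sprung ball adds up to about 0.07 N m as each detent is passed.
- dial_grip (a point): On the dial's axis, 97 mm above the desk, at half height of its black grip bar: 52 mm long, 13 mm thick, from 85 to 109 mm above the desk, on a silver disc 56 mm across. x points along the bar to the end with the white line and turns with the dial: 0.525 rad left of the reader's x at rest (red mark), 0.525 right of it at the third detent (three white bars). Pinch across 13 mm and turn.
- grey_cartridge: Bystander. Grey cartridge of the same shape in the tray; stays there. Origin: centre of its underside.
- white_cartridge: Bystander. White cartridge of the same shape in the tray; stays there. Origin: centre of its underside.
- clip_tin: Bystander. Flat round tin of film clips, 48 mm across, 22 mm high, left of the tray. Origin: centre of its underside.
- film_carton: Bystander. Cardboard film carton, 100 by 100 by 30 mm, right of the reader. Origin: centre of its underside.
- loupe: Bystander. Black loupe, 42 mm across, 40 mm high, standing left of the tray. Origin: centre of its underside.
- date_stamp: Bystander. Date stamp, foot 48 by 30 mm, 68 mm high with its wooden handle, right of the reader. Origin: centre of its underside.
Mind the look-alikes: they are no part of the job. Several things look just like the blue_cartridge: the one meant starts farthest to the robot's left.

How it is judged (in metres and radians):
On the way, in this order (a step that is already met when the one before it is completed fails the run):
1. The blue cartridge is fully down on the spindle with its mouth at the film inlet, and let go (horizontal distance between blue_cartridge and spindle_seat below 0.004 m and z of blue_cartridge in the frame of reader between 0.073 and 0.079 m and angle between blue_cartridge's own z axis and vertical below 0.06 rad and horizontal distance between cartridge_mouth and film_inlet below 0.015 m and contact force between the fingers and blue_cartridge below 0.05 N), for 0.3 s.
2. The shuttle dial is held at the third detent by the fingers (horizontal distance between blue_cartridge and spindle_seat below 0.004 m and z of blue_cartridge in the frame of reader between 0.073 and 0.079 m and angle between blue_cartridge's own z axis and vertical below 0.06 rad and horizontal distance between cartridge_mouth and film_inlet below 0.015 m and value of joint shuttle_dial above 0.95 rad and contact force between the fingers and shuttle_dial above 1 N), for 1 s.
At the end, for the whole second after the job is handed in: The blue cartridge rests on the platter (within 4 mm of the axis and 3 mm of the height, tilt under 0.06 rad, mouth within 15 mm of the inlet), untouched by the fingers, which hold the shuttle dial still at the third detent (above 0.95 rad, over 1 N) (all of step 2 and contact force between the fingers and blue_cartridge below 0.05 N and velocity of joint shuttle_dial between -0.1 and 0.1 rad/s and linear speed of blue_cartridge below 0.02 m/s); the arm keeps its last pose, push and grip.
It fails at once if The blue cartridge is dropped (falls free faster than 0.4 m/s) (contact force between each of the fingers, the arm and blue_cartridge below 0.05 N and linear speed of blue_cartridge above 0.4 m/s).
It fails at once if Another cartridge or something else on the desk is moved by more than 25 mm (distance of any of grey_cartridge, white_cartridge, film_carton, loupe, date_stamp, clip_tin from where it was at the start of the episode above 0.025 m).
It also fails if it takes over 59 s, if anything falls off the work surface, if the arm or the gripper's body presses on something with over 40 N, if the wrist force passes 120 N, or if a joint passes its speed limit or range.

## Working session

There is one attempt and no reset: what is moved stays moved. The work goes in short steps, each a Python script; the robot and the scene stay as the last script left them, time stands still between calls to the robot, and variables do not carry over. Pictures are saved under pics/ and viewed, about 8 in all and at most 12, crops included, and the job is handed in when it is done.

```bash
mkdir -p pics; ls; python3 - <<'E'
from cell import *
import cv2,numpy as np
for n in("side","top"):
    cv2.imwrite(f"pics/{n}0.png",grab_frame(n)[:,:,::-1]); c=get_calibration(n)
    print(n,np.round(c["K"],1).tolist(),np.round(c["position"],3),np.round(c["orientation"],3).tolist())
    for l in["blue_cartridge","cartridge_fin","cartridge_mouth","spindle_seat","film_inlet","dial_grip","reader","tray"]:
        print(l,[(round(d["conf"],2),np.round(np.array(d["location"])*[560,420],1).tolist()) for d in finder.place_of(n,l)])
print(bot.current_time_s())
E
```

```text
pics
side [[447.0, 0.0, 288.9], [0.0, 447.0, 204.9], [0.0, 0.0, 1.0]] [0.028 0.62  0.934] [[-0.737, -0.47, 0.486], [-0.676, 0.523, -0.52], [-0.01, -0.711, -0.703]]
blue_cartridge [(0.66, [215.0, 205.8]), (0.57, [229.5, 315.4])]
cartridge_fin [(0.84, [216.9, 194.6]), (0.63, [230.0, 311.2])]
cartridge_mouth [(0.9, [249.3, 326.1]), (0.62, [196.9, 211.9])]
spindle_seat [(0.7, [278.8, 216.7]), (0.28, [197.6, 409.0])]
film_inlet [(0.78, [299.6, 204.9])]
dial_grip [(0.54, [383.3, 193.8])]
reader [(0.93, [322.9, 216.7]), (0.53, [201.7, 291.5]), (0.46, [296.6, 205.3])]
tray []
top [[487.5, 0.0, 281.9], [0.0, 487.5, 209.9], [0.0, 0.0, 1.0]] [ 0.297 -0.011  1.59 ] [[-0.023, -0.983, 0.182], [-1.0, 0.022, -0.011], [0.007, -0.182, -0.983]]
blue_cartridge [(0.8, [180.0, 235.5])]
cartridge_fin [(0.81, [177.9, 232.1]), (0.7, [252.6, 136.7])]
cartridge_mouth [(0.67, [236.9, 133.7]), (0.57, [182.0, 250.0]), (0.4, [301.3, 218.0])]
spindle_seat [(0.83, [267.0, 198.9]), (0.53, [181.6, 267.5]), (0.18, [336.9, 249.6])]
film_inlet [(0.98, [278.5, 201.0])]
dial_grip [(0.55, [340.4, 245.9])]
reader [(0.72, [304.1, 216.0])]
tray [(0.88, [181.9, 232.6])]
0.9
```

View pics/side0.png

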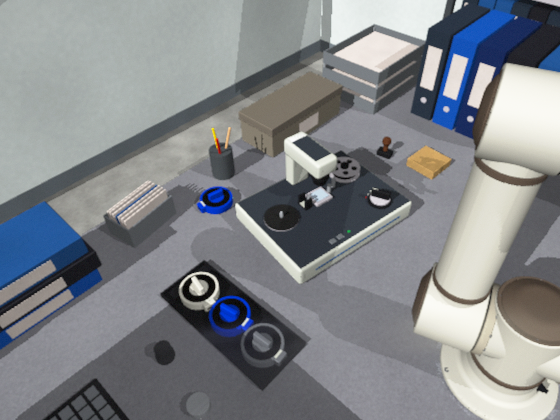

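View pics/top0.png

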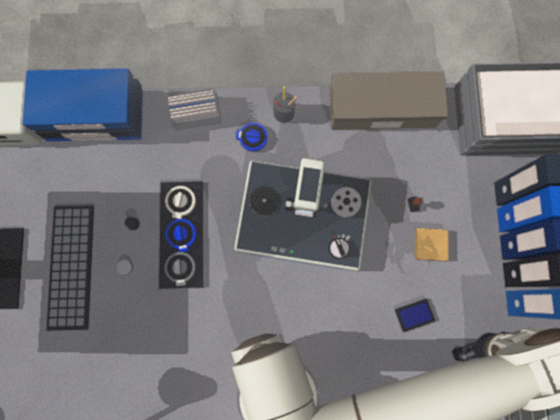

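The blue shells are the tray one (top 180,235; side 229,315) and one behind the reader (top 253,137; side 215,200). The blue box and binders are no match. The tray one is farthest left (+y), so I choose it. Next I'll measure it and check it in a crop with overlays.

```bash
cat > h.py <<'E'
from cell import *
import cv2,numpy as np
from scipy.optimize import least_squares
C={n:get_calibration(n) for n in("side","top")}
def proj(n,p):
    c=C[n]; q=(np.atleast_2d(p)-c["position"])@np.array(c["orientation"]); q=q@np.array(c["K"]).T
    return q[:,:2]/q[:,2:]
def ray(n,px,z):
    c=C[n]; d=np.array(c["orientation"])@np.linalg.solve(c["K"],[px[0],px[1],1]); o=np.array(c["position"])
    return o+d*(z-o[2])/d[2]
def locs(n,l,f="place_of"): return [(d["conf"],np.array(d["location"])*[560,420]) for d in getattr(finder,f)(n,l)]
def crop(n,c,r,k,fn,pts=()):
    im=np.ascontiguousarray(grab_frame(n)[:,:,::-1]); x,y=int(c[0]-r),int(c[1]-r); x=max(x,0);y=max(y,0)
    o=cv2.resize(im[y:y+2*r,x:x+2*r],None,fx=k,fy=k,interpolation=cv2.INTER_CUBIC)
    for p in pts:
        q=proj(n,p)[0]; cv2.circle(o,(int((q[0]-x+.5)*k),int((q[1]-y+.5)*k)),2,(0,255,0),-1)
    return o
E
python3 - <<'E'
from h import *
pts={"blue_cartridge":(.004,(180,235),(229,315)),"cartridge_fin":(.039,(180,235),(229,312)),"cartridge_mouth":(.016,(190,240),(249,326)),
"spindle_seat":(.076,(267,199),(279,217)),"film_inlet":(.088,(279,201),(300,205)),"dial_grip":(.097,(340,246),(383,194)),"white_cartridge":(.004,(180,200),(198,290)),"grey_cartridge":(.004,(180,267),(262,343))}
acc={k:{"top":[],"side":[]} for k in pts}
for i in range(2):
  for n in("top","side"):
    grab_frame(n)
    for k,(z,t,s) in pts.items():
        g=np.array(t if n=="top" else s)
        for c,l in locs(n,k):
            if np.hypot(*(l-g))<14: acc[k][n].append(ray(n,l,z)[:2]); break
for k in pts:
    print(k,{n:[np.round(v,4).tolist() for v in acc[k][n]] for n in acc[k]})
# blue mask centroid / circle
for n,g in(("top",(180,235)),("side",(229,315))):
    grab_frame(n)
    for d in finder.cut_out(n,"blue_cartridge"):
        l=np.array(d["location"])*[560,420]
        if np.hypot(*(l-g))<16:
            ys,xs=np.nonzero(d["pixels"]); print(n,"mask ctr",xs.mean(),ys.mean(),xs.min(),xs.max(),ys.min(),ys.max())
a=crop("side",(229,315),40,6,"");b=crop("side",(288,212),40,6,"")
cv2.imwrite("pics/c1.png",np.hstack([a,b])[:, :800] if False else cv2.resize(np.hstack([a,b]),(800,400)))
print(bot.current_time_s())
E
```

```text
blue_cartridge {'top': [[0.5193, 0.2977], [0.5219, 0.2964]], 'side': [[0.5134, 0.3013], [0.5227, 0.3037]]}
cartridge_fin {'top': [[0.5143, 0.3016], [0.5224, 0.2897]], 'side': [[0.5111, 0.3051], [0.5032, 0.3096]]}
cartridge_mouth {'top': [[0.4693, 0.293]], 'side': [[0.4585, 0.2898], [0.4588, 0.298]]}
spindle_seat {'top': [[0.6228, 0.0202], [0.6103, 0.0189]], 'side': [[0.6174, 0.0294], [0.6106, 0.0277]]}
film_inlet {'top': [[0.5954, -0.0271], [0.6016, -0.0196]], 'side': [[0.5969, -0.0306], [0.5911, -0.0209]]}
dial_grip {'top': [[0.4508, -0.2057], [0.4518, -0.2011]], 'side': [[0.4577, -0.2079], [0.4516, -0.2154]]}
white_cartridge {'top': [[0.6211, 0.3042], [0.6284, 0.3038]], 'side': [[0.6264, 0.2966], [0.6291, 0.3057]]}
grey_cartridge {'top': [[0.4076, 0.3025], [0.4005, 0.2998]], 'side': [[0.4092, 0.3135], [0.4113, 0.3057]]}
top mask ctr 180.0541611624835 233.73976221928666 165 195 219 250
side mask ctr 229.67991169977924 315.7652685798381 209 252 296 336
3.0
```

View pics/c1.png

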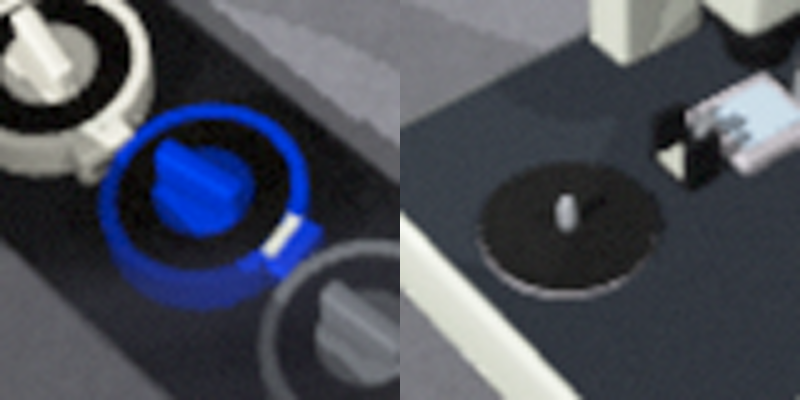

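```bash
python3 - <<'E'
from h import *
# side crop scale: 400/80=5 ; origin (189,275) / (248,172)
S=lambda u,v,z,o=(189,275): np.round(ray("side",(o[0]+u/5-.5,o[1]+v/5-.5),z),4)[:2]
print("dash",S(282,235,.028),"fin top ends",S(168,148,.050),S(243,178,.050))
print("ring L/R/T",S(100,195,.028),S(310,185,.028),S(207,103,.028))
print("spindle base/top",S(567,228,.076,(168,172)),S(567,199,.096,(168,172)))
print("platter L,R,T,B",[S(u,v,.076,(168,172)) for u,v in((479,228),(664,225),(570,160),(568,293))])
# refine: blue-shell mask contour, platter
a=crop("top",(182,235),32,6,"");b=crop("top",(300,215),64,6,"")
cv2.imwrite("pics/c2.png",np.hstack([cv2.resize(a,(400,400)),cv2.resize(b,(400,400))]))
E
```

```text
dash [0.4729 0.2965] fin top ends [0.5338 0.3086] [0.4965 0.2962]
ring L/R/T [0.5507 0.3389] [0.4823 0.2697] [0.5514 0.2715]
spindle base/top [0.6057 0.0338] [0.6067 0.0321]
platter L,R,T,B [array([0.6405, 0.0651]), array([ 0.5688, -0.0024]), array([ 0.6398, -0.0049]), array([0.5734, 0.0673])]
```

View pics/c2.png

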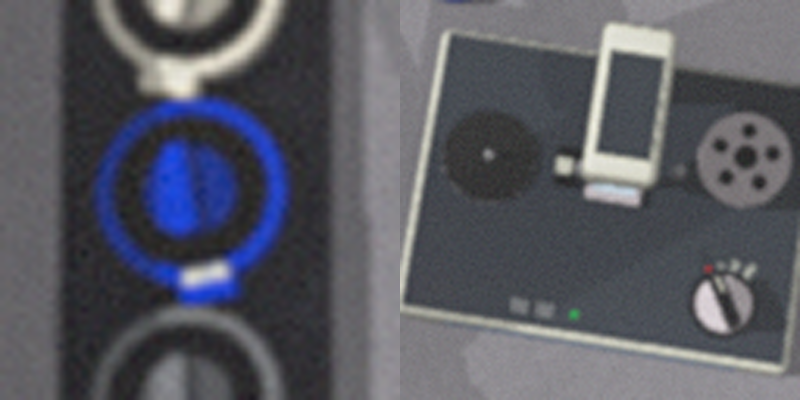

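Both crops agree. The blue tray cartridge has its nose and white dash pointing roughly towards the robot (-x) and slightly to -y. The spindle is at (side 281,217; top 264,200), and the reader is yawed about -9.5°. Next I'll approach and grasp.

```bash
cat >> h.py <<'E'
def R(yaw):  # tool down, tool x at yaw(deg)
    a=np.radians(yaw); return np.array([[np.cos(a),np.sin(a),0],[np.sin(a),-np.cos(a),0],[0,0,-1]])
E
python3 - <<'E'
from h import *
T=lambda u,v,z,o,s: np.round(ray("top",(o[0]+u/s-.5,o[1]+v/s-.5),z),4)[:2]
A=((150,203),6.25);B=((236,151),3.125)
c=T(192,193,.028,*A);d=T(207,272,.028,*A); print("ring",c,"dash",d,"yaw",np.degrees(np.arctan2(*(d-c)[::-1])))
print("side yaw",np.degrees(np.arctan2(.2965-.3043,.4729-.5165)), "fin",np.degrees(np.arctan2(.2962-.3086,.4965-.5338)))
print("spindle tip",T(488,155,.096,*B),"platter",T(491,155,.076,*B),"dial",T(724,304,.109,*B))
e=[T(u,v,.07,*B) for u,v in((405,308),(785,370),(447,35))];
print("reader yaw",np.degrees(np.arctan2(*(e[0]-e[1])[::-1]))-90,np.degrees(np.arctan2(*(e[2]-e[0])[::-1])))
for y in(-168,12,-78):
    pass
for nm,p,y in(("pick",(.518,.303,.031),-166),("place",(.608,.030,.105),-99.5),("dial0",(.453,-.206,.088),20.6),("dial1",(.453,-.206,.088),-40)):
    print(nm,[None if (j:=bot.solve_ik(list(p),R(y+k)))is None else np.round(j,0).tolist() for k in(0,180)])
E
```

```text
ring [0.5162 0.3012] dash [0.4751 0.293 ] yaw -168.71687883872235
side yaw -169.85713632123725 fin -161.61114592136764
spindle tip [ 0.5971 -0.3724] platter [ 0.601  -0.3803] dial [ 0.4409 -0.5908]
reader yaw -10.621498295310218 -11.81696153493499
pick [[30.0, 13.0, -4.0, 74.0, 0.0, 16.0], [30.0, 13.0, -4.0, 74.0, 0.0, -164.0]]
place [[3.0, 12.0, 4.0, 82.0, 0.0, -78.0], [3.0, 12.0, 4.0, 82.0, 0.0, 102.0]]
dial0 [[-24.0, -3.0, -13.0, 79.0, 0.0, 135.0], [-24.0, -3.0, -13.0, 79.0, 0.0, -45.0]]
dial1 [[-24.0, -3.0, -13.0, 79.0, 0.0, -164.0], [-24.0, -3.0, -13.0, 79.0, 0.0, 16.0]]
```

```bash
python3 - <<'E'
from h import *
T=lambda u,v,z: np.round(ray("top",(236+(u-400)/3.125-.5,151+v/3.125-.5),z),4)[:2]
print("spindle tip",T(488,155,.096),"platter",T(491,155,.076),"dial",T(724,304,.109))
e=[T(u,v,.07) for u,v in((405,308),(785,370),(447,35))];
print("reader yaw",np.degrees(np.arctan2(*(e[0]-e[1])[::-1]))-90,np.degrees(np.arctan2(*(e[2]-e[0])[::-1])))
t=bot.current_time_s()
bot.set_joints([-60,-10,0,100,0,16]) if False else bot.move_linear([.169,-.45,.36],velocity=.3)
bot.move_ptp([.5165,.3025,.20],R(-168)); print("t",bot.current_time_s(),bot.current_ee_pos(),bot.current_gripper_width())
bot.move_linear([.5165,.3025,.055],velocity=.15)
cv2.imwrite("pics/c3.png",crop("side",(229,300),50,6,"",[(.5165,.3025,.028),(.4748,.2937,.028)]))
bot.move_linear([.5165,.3025,.0315],velocity=.05)
print(bot.current_force())
bot.move_gripper(0.0,squeeze=60); print(bot.current_gripper_width(),bot.current_force(),bot.current_ee_pos())
bot.move_linear([.5165,.3025,.075],velocity=.06)
print(bot.current_gripper_width(),bot.current_force(),bot.current_time_s())
bot.move_linear([.5165,.3025,.17],velocity=.12)
b=crop("side",(240,270),60,5,""); cv2.imwrite("pics/c4.png",np.hstack([cv2.resize(cv2.imread("pics/c3.png"),(400,400)),cv2.resize(b,(400,400))]))
E
```

```text
spindle tip [0.6058 0.0286] platter [0.6099 0.0261] dial [ 0.4497 -0.1995]
reader yaw -10.56549268207499 -9.135487252846605
t 6.7083 [0.51689292 0.30184375 0.20021891] 0.08533771595719558
[0.50104852 0.74696697 0.41191347]
0.010568113422797235 [ 0.02498313 -0.30230314  2.40883261] [0.51664443 0.30261038 0.03182428]
0.01069619306952352 [ 0.22012137  0.20477522 -1.50825329] 10.0333
```

View pics/c4.png

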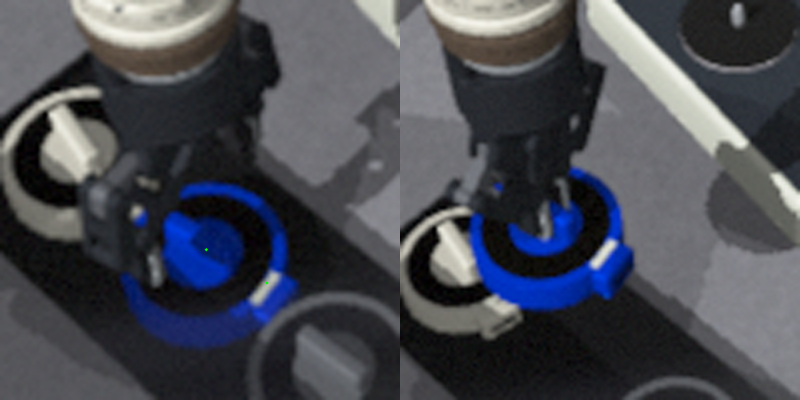

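The cartridge is held level and the fin is centred; the lift force of about 1.5 N fits the mass. I'll carry it above the spindle and fit its outline there in the same camera.

```bash
cat >> h.py <<'E'
th=np.linspace(0,2*np.pi,120,endpoint=False)
def circ(x,y,z,r): return np.c_[x+r*np.cos(th),y+r*np.sin(th),np.full(120,z)]
def bluemask(im):
    h=cv2.cvtColor(im,cv2.COLOR_RGB2HSV); return cv2.inRange(h,(108,130,40),(130,255,255))
def fitcyl(n,x,y,z,yaw):
    """centre of the held cartridge (underside z known) from its blue outline"""
    m=bluemask(grab_frame(n)); g=proj(n,(x,y,z+.012))[0]
    yy,xx=np.mgrid[:420,:560]; m[np.hypot(xx-g[0],yy-g[1])>45]=0
    cs,_=cv2.findContours(m,cv2.RETR_EXTERNAL,cv2.CHAIN_APPROX_NONE); P=max(cs,key=cv2.contourArea)[:,0].astype(float)
    w=np.array([ray(n,p,z+.012)[:2] for p in P])-[x,y]; a=np.degrees(np.arctan2(w[:,1],w[:,0]))-yaw
    P=P[np.abs((a+180)%360-180)>30]          # leave out the nose
    def res(v):
        H=cv2.convexHull(np.vstack([proj(n,circ(v[0],v[1],z,.048)),proj(n,circ(v[0],v[1],z+.024,.048))]).astype(np.float32))
        return np.array([cv2.pointPolygonTest(H,(float(p[0]),float(p[1])),True) for p in P])
    s=least_squares(res,[x,y],loss="cauchy",f_scale=.4,diff_step=1e-3)
    r=res(s.x); return s.x,len(P),np.mean(np.abs(r)<.8)
E
python3 - <<'E'
from h import *
bot.move_linear([.5165,.3025,.20],velocity=.15)
bot.move_ptp([.607,.030,.20],R(-99.8))
bot.move_linear([.607,.030,.1535],velocity=.1); bot.sleep(.3)
p=bot.current_ee_pos(); z=p[2]-.0275; print(p,bot.current_gripper_width(),bot.current_force(),bot.current_time_s())
for n in("side","top"): print(n,fitcyl(n,p[0],p[1],z,-99.8))
a=crop("side",proj("side",(p[0],p[1],z))[0],40,5,"",np.vstack([circ(p[0],p[1],z+.024,.048)[::3],circ(p[0],p[1],z,.048)[::3],[[.6060,.0322,.076]]]))
b=crop("top",proj("top",(p[0],p[1],z))[0],40,5,"",np.vstack([circ(p[0],p[1],z+.024,.048)[::3]]))
cv2.imwrite("pics/c5.png",np.hstack([a,b]))
print([(round(c,2),l.round(1).tolist(),ray("side",l,z+.012).round(4).tolist()) for c,l in locs("side","cartridge_mouth")])
E
```

```text
[0.60723121 0.0300211  0.15405862] 0.010437358497718447 [ 0.00661328  0.41496195 -1.36033423] 13.775
side (array([0.6071631 , 0.03118186]), 123, np.float64(0.5609756097560976))Traceback (most recent call last):
  File "<stdin>", line 6, in <module>
  File "h.py", line 28, in fitcyl
    cs,_=cv2.findContours(m,cv2.RETR_EXTERNAL,cv2.CHAIN_APPROX_NONE); P=max(cs,key=cv2.contourArea)[:,0].astype(float)
                                                                        ~~~^^^^^^^^^^^^^^^^^^^^^^^^
ValueError: max() iterable argument is empty
```

```bash
python3 - <<'E'
from h import *
p=bot.current_ee_pos(); z=p[2]-.0275
v=(.6072,.0312)
k=proj("side",(p[0],p[1],z-.01))[0]
a=crop("side",k,40,5,"",np.vstack([circ(*v,z+.024,.048)[::3],circ(*v,z,.048)[::3]]))
# spindle from the first picture: platter fit overlay
im=cv2.imread("pics/side0.png"); o=cv2.resize(im[182:252,246:316],None,fx=400/70,fy=400/70,interpolation=cv2.INTER_CUBIC)
for q in proj("side",np.vstack([circ(.6060,.0322,.076,.047)[::3],[[.6060,.0322,.076],[.6060,.0322,.096]]])):
    cv2.circle(o,(int((q[0]-246+.5)*400/70),int((q[1]-182+.5)*400/70)),2,(0,255,0),-1)
cv2.imwrite("pics/c5.png",np.hstack([a,o]))
E
```

```text
(no output)
```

View pics/c5.png

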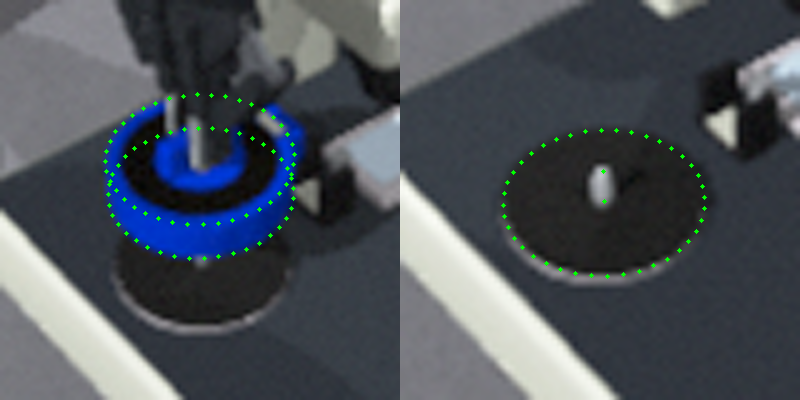

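```bash
python3 - <<'E'
from h import *
x,y=.6064,.0316
bot.move_linear([x,y,.128],velocity=.06); bot.sleep(.2)
f0=bot.current_force()
for z in np.arange(.1255,.1029,-.0025):
    bot.move_linear([x,y,z],velocity=.03)
    f=bot.current_force()-f0; print(round(z,4),bot.current_ee_pos().round(4),f.round(1),bot.current_torque().round(2))
    if f[2]>8 or np.hypot(f[0],f[1])>12: break
print(bot.current_time_s())
cv2.imwrite("pics/c6.png",crop("side",proj("side",(x,y,.09))[0],40,8,""))
E
```

```text
0.1255 [0.6063 0.0316 0.1254] [ 1.2 -0.   0.1] [-0.02  0.05  0.02]
0.123 [0.6063 0.0316 0.1227] [0.2 0.1 0. ] [-0.04  0.03  0.02]
0.1205 [0.6063 0.0316 0.1202] [ 0.2  1.3 -0.3] [ 0.01 -0.04  0.08]
0.118 [0.6064 0.0315 0.1179] [ 0.5  0.  -0.5] [-0.07 -0.05  0.01]
0.1155 [0.6066 0.0313 0.1153] [ 2.9 -2.7 -2.1] [-0.54 -0.62  0.02]
0.113 [0.6067 0.0313 0.1129] [ 4.8 -2.6 -2.5] [-0.83 -0.92  0.01]
0.1105 [0.6066 0.0313 0.1104] [ 4.1 -4.1 -0.2] [-1.01 -0.91 -0.02]
0.108 [0.6067 0.0313 0.1079] [ 4.2 -5.  -0.5] [-1.12 -0.96 -0.01]
0.1055 [0.6067 0.0312 0.1053] [ 3.6 -5.4 -0.6] [-1.12 -0.93 -0.01]
0.103 [0.6069 0.0312 0.1038] [ 3.6 -5.   5.7] [-1.1  -0.48 -0.  ]
17.2
```

View pics/c6.png

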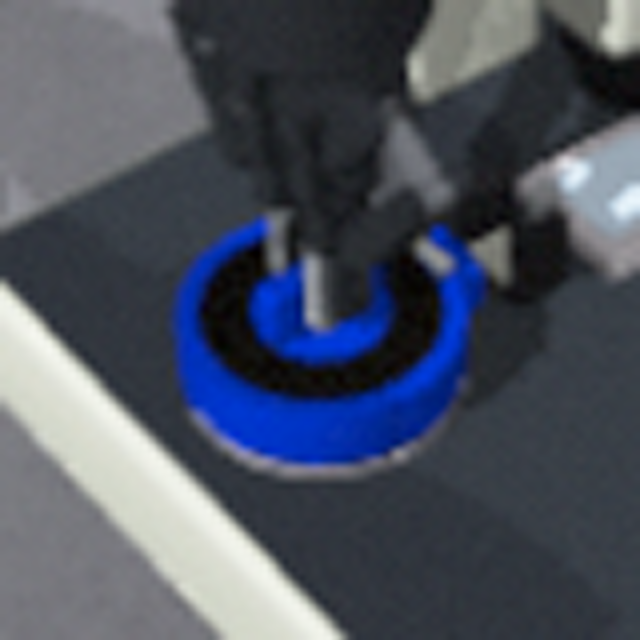

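It is on the spindle and met the platter at the expected height (TCP 0.1038). I'll relieve the side load, let go, retreat and check.

```bash
python3 - <<'E'
from h import *
x,y=.6072,.0308
bot.move_linear([x,y,.1036],velocity=.02); print(bot.current_force())
bot.move_gripper(.05); bot.sleep(.4); print(bot.current_force())
bot.move_linear([x,y,.17],velocity=.1); bot.move_linear([.47,.02,.26],velocity=.25)
print(bot.current_time_s())
for i in range(2):
    print(fitcyl("side",.607,.031,.076,-99.8))
    for l,z in(("cartridge_mouth",.088),("film_inlet",.088),("dial_grip",.097),("spindle_seat",.076)):
        print(l,[(round(c,2),q.round(1).tolist(),ray("side",q,z).round(4)[:2].tolist()) for c,q in locs("side",l)])
a=crop("side",(288,205),40,5,"",circ(.607,.031,.1,.048)[::4]);b=crop("side",(380,195),40,5,"")
cv2.imwrite("pics/c7.png",np.hstack([a,b]))
E
```

```text
[ 0.18334465 -1.65448712  1.92234639]
[ 0.38655123  1.10338311 -0.41784299]
19.9833
(array([0.60835447, 0.03064121]), 179, np.float64(0.4245810055865922))
cartridge_mouth [(0.83, [197.8, 210.5], [0.7791, 0.1726]), (0.71, [296.9, 204.6], [0.5975, -0.0209])]
film_inlet [(0.62, [298.9, 203.3], [0.597, -0.0282])]
dial_grip [(0.87, [382.2, 190.1], [0.455, -0.2131])]
spindle_seat [(0.61, [279.7, 217.0], [0.6082, 0.0357])]
(array([0.60831106, 0.03061856]), 179, np.float64(0.4301675977653631))
cartridge_mouth [(0.72, [296.0, 204.2], [0.6003, -0.0204])]
film_inlet [(0.79, [297.6, 204.4], [0.5966, -0.0226])]
dial_grip [(0.8, [380.2, 192.0], [0.4548, -0.2031])]
spindle_seat [(0.66, [279.4, 215.1], [0.6138, 0.0311])]
```

View pics/c7.png

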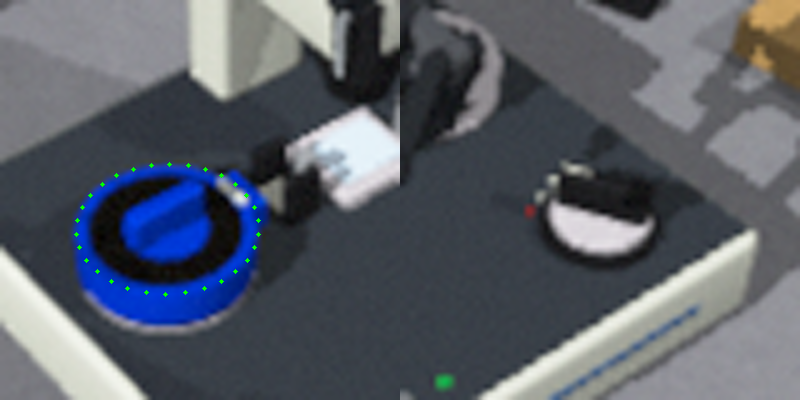

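The cartridge is seated level with its mouth at the guide posts, and the fit agrees with the spindle within 2 mm. Now the dial.

```bash
python3 - <<'E'
from h import *
print("disc side",ray("side",(339.5+198/5,154.5+222/5),.083).round(4),"disc top",ray("top",(236+(722-400)/3.125-.5,151+304/3.125-.5),.083).round(4))
grab_frame("top"); print([(round(c,2),ray("top",l,.097).round(4)[:2].tolist()) for c,l in locs("top","dial_grip")])
x,y=.4525,-.2045
bot.move_ptp([x,y,.20],R(200.2)); print(bot.current_joint_positions().round(1))
bot.move_linear([x,y,.125],velocity=.12)
bot.sleep(.2)
a=crop("side",(380,195),40,5,"");b=crop("top",(340,246),25,8,"")
cv2.imwrite("pics/c8.png",np.hstack([a,b])); print(bot.current_time_s())
E
```

```text
disc side [ 0.4483 -0.1917  0.083 ] disc top [ 0.4524 -0.2008  0.083 ]
[(0.79, [0.4536, -0.2034]), (0.4, [0.5407, -0.0974])]
[-24.3  -2.9  -1.3  91.5   0.  -44.6]
22.6833
```

View pics/c8.png

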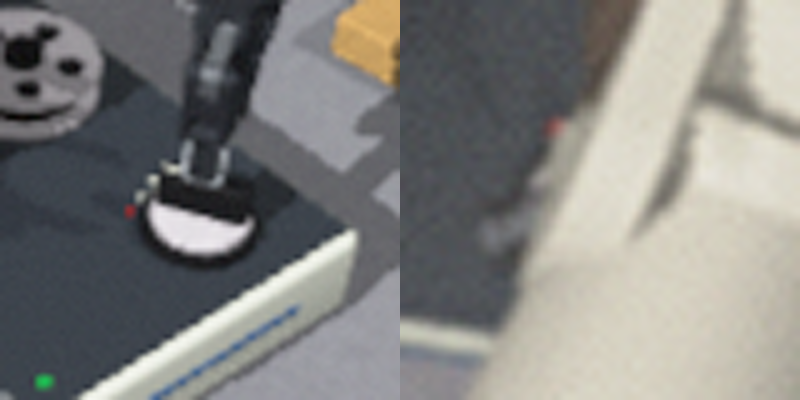

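```bash
python3 - <<'E'
from h import *
q=ray("side",(380.5,197.5),.085); print("bar ctr",q[:2]-[-.0022,.0061])
for u,v in((162,205),(248,225)): print(ray("side",(339.5+u/5,154.5+v/5),.085).round(4))
E
```

```text
bar ctr [ 0.44986471 -0.20305758]
[ 0.4698 -0.1878  0.085 ]
[ 0.4258 -0.206   0.085 ]
```

```bash
python3 - <<'E'
from h import *
x,y=.4515,-.2030
bot.move_linear([x,y,.0885],velocity=.08)
print(bot.current_force().round(1))
bot.move_gripper(0.0,squeeze=110); print("w",bot.current_gripper_width(),bot.current_force().round(1),bot.current_torque().round(2))
for d in(10,20,30,40,50,56,60,62.5):
    bot.move_ptp([x,y,.0885],R(200.2-d)); bot.sleep(.1)
    print(d,bot.current_force().round(1),bot.current_torque().round(2),round(bot.current_gripper_width(),4))
    if np.linalg.norm(bot.current_force())>50: print("force!");break
print(bot.current_time_s(),bot.current_ee_pos())
a=crop("side",(380,190),40,5,"");b=crop("side",(288,205),40,5,"")
cv2.imwrite("pics/c9.png",np.hstack([a,b]))
E
```

```text
[ 0.7 -0.5  0.6]
w 0.010445937720632044 [-6.3 14.3 12.1] [ 2.82  1.2  -0.31]
10 [-6.1 14.5 11. ] [2.83 1.27 0.12] 0.0104
20 [-7.  15.4 11. ] [2.93 1.35 0.18] 0.0107
30 [-5.7 14.9 10.7] [3.02 1.4  0.15] 0.0104
40 [-6.4 16.5 11.9] [3.18 1.49 0.12] 0.0105
50 [-5.6 15.5 11.6] [3.32 1.4  0.3 ] 0.0104
56 [-5.6 17.2 11.8] [3.39 1.41 0.28] 0.0104
60 [-6.  16.3 11.8] [3.37 1.42 0.26] 0.0107
62.5 [-5.9 16.8 12.3] [3.51 1.39 0.24] 0.0109
26.7417 [ 0.45091553 -0.20031733  0.08945694]
```

View pics/c9.png

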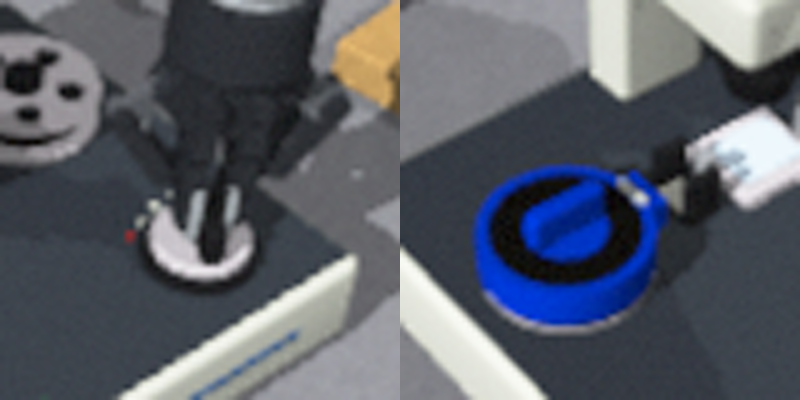

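The bar is turned to near the third mark and the cartridge is undisturbed. To confirm the angle I'll feel for the end stop, then back off slightly, and also relieve the side load.

```bash
python3 - <<'E'
from h import *
x,y=.4508,-.1998
bot.move_linear([x,y,.0892],velocity=.02); bot.sleep(.2)
print(bot.current_force().round(1),bot.current_torque().round(2))
for d in(64,65.5,67,68.5,70):
    bot.move_ptp([x,y,.0892],R(200.2-d)); bot.sleep(.2)
    t=bot.current_torque(); a=bot.current_tool_rot()
    print(d,bot.current_force().round(1),t.round(2),"yaw",np.degrees(np.arctan2(a[1][0],a[0][0])).round(2))
    if t[2]>.6: break
print(bot.current_time_s())
E
```

```text
[-2.1 -0.2  5. ] [-0.14  0.54  0.26]
64 [-2.2 -0.8  4.6] [-0.13  0.57  0.25] yaw 136.2
65.5 [-2.  -0.1  5.8] [-0.15  0.57  0.23] yaw 134.7
67 [-1.9 -0.1  5.8] [-0.17  0.55  0.51] yaw 133.22
68.5 [-2.5 -0.5  5.2] [-0.2   0.65  1.41] yaw 131.8
29.1583
```

The end stop is felt at about 66.5°, against 65.9° expected. I'll back off to about 1.1 rad, hold and hand in.

```bash
python3 - <<'E'
from h import *
bot.move_ptp([.4508,-.1998,.0892],R(200.2-64)); bot.sleep(1.8)
print(bot.current_force().round(1),bot.current_torque().round(2),bot.current_gripper_width(),np.abs(bot.current_qvel()).max())
print(fitcyl("side",.607,.031,.076,-99.8)); print(bot.current_time_s())
finish_job()
E
```

```text
[-2.   0.3  5.8] [-0.15  0.58  0.31] 0.010794468613274393 0.07800202373184617
(array([0.60834888, 0.03063364]), 177, np.float64(0.4293785310734463))
31.2583
the job is handed in; nothing more can be done
```

The blue cartridge from the tray is on the reader's spindle and let go. The shuttle dial was at the third detent, still pinched and held, when I handed the job in at about 31 s. No verdict was reported.

- **Cartridge:** It met the platter at the expected height, and the side picture shows it level with its mouth at the guide posts. The outline fit after release put it about 2 mm from my spindle estimate, and it had not moved by the last check.
- **Dial:** I turned it until I felt the end stop, at about 66.5° of turn against 65.9° (1.15 rad) expected. I then backed off to about 1.1 rad. The holding torque was 0.31 N m (0.25 before touching the stop), close to the spring's 0.24 N m.
- **What disagreed:**
  - The mouth in the tray pointed along the row of cartridges, not across it as described; I followed the pictures.
  - The final outline fit was loose, with only about 43% of the outline points close.
  - The trained networks' spindle readings after release were off by up to about 8 mm.
- **Not checked:** I did not measure the other desk items again at the end. No move came near them except the pick beside the grey and white cartridges.

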